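# Bed two bars in their V-blocks and hold one down for engraving

## Robot

A 6-joint arm with a two-finger parallel gripper is mounted at the origin on the work surface. World frame = base frame: x ahead of the robot, y to its left, z up, the work surface at z = 0. Lengths are in mm, angles in rad, forces in N, time in s.
With the tool pointing down it reaches from about 275 to 750 mm from the base axis. Payload 10.2 kg.
Tool frame: the origin (TCP) lies at the very end of the fingers, on their centre line; the grasp point (between the pads) lies 19 mm behind it; z points along the fingers, y is the line along which they close (so a half turn about z gives the same grasp; the last joint's range is limited). The gripper opens to 85 mm and grips with 20 to 120 N. Pads are 22 mm wide; open, the fingers measure 114 mm over their backs; the gripper's body (76 mm by 85 mm) begins 54 mm behind the grasp point. The pads swing forward as they close: fully open they stand 13 mm farther back than shut.
Start: joints at [-1.338, 0.313, 1.498, -0, 1.331, -0.223], TCP at [231.084, -471.414, 231.294] pointing down, gripper open.
Joint ranges: [-2.94, 2.94], [-0.97, 2.17], [0.19, 2.56], [-1.23, 4.37], [0.02, 3.11], [-2.88, 2.88]. Speed limits (rad/s): [2.39, 2.39, 3.01, 3.14, 3.14, 3.14].

## Interface

Orientations are given as a unit quaternion [w, x, y, z].
In Python, from rig import ctrl gives the robot as it stands.
- The arm moves only by the shell command python3 -m pendant 'ROWS' [FORCE]. ROWS is JSON, a list that holds one entry, the list of rows, each a list of 5 numbers: the shift along the tool's x, y, z normalised to -1 to 1, where 1 is 200 mm, then the turn about the tool's z normalised to -1 to 1, where 1 is pi rad, then the opening, from 0 (shut) to 1 (fully open). In form: [[[dx, dy, dz, spin, hand], ...]]. A call has 1 to 12 rows; each row is the pose to reach, as a shift and turn from the pose commanded when the call began, along the tool's axes at that moment, turning the shorter way round; what a row does not reach only later rows make up. A row lasts 1/10 s, in which the tool goes at most 50 mm and 8.59 degrees, less where a joint would pass 70% of its speed; a pose out of reach is approached as far as the arm can. A call with a number of a shift or a turn outside -1 to 1 is refused whole. A call with a gripper value outside its range is refused whole. The fingers move at their own pace and stop on an object; FORCE is the grip in N (left out, the last holds). Time passes only in rows, so rows that repeat a pose let the fingers close. It gives the time, the measured TCP pose, the force, the opening and the grip force at its end, in the units of the state.
- ctrl.sense(): the state, without advancing time (a new reading comes with each control period).
- ctrl.capture(name): name is "scene" or "top" or "wrist"; returns (picture, depth): 400x640x3 uint8, blue, green, red; 400x640 float32, mm along the optical axis (not along the pixel's ray), 0 where there is no reading.
- ctrl.get_calibration(name): a dict with "K" (3x3 intrinsics, pixels), "origin" and "rotation" of the camera in the world. Camera axes: x right, y down, z forward; pixel columns grow to the right and rows downward; lengths in mm; the calibration is good to about 2 mm. A picture is of the moment at which its call begins: read the wrist's pose just before it. get_calibration takes no time and is no camera call; for the wrist camera it gives the pose at the moment of the call.
- ctrl.finish_job(): hands the job in; it is judged then, once.
The state is a dict: "time_s": time; "joints": joint angles; "dq": joint speeds; "tau": joint torques, N m; "eef_pos": TCP position; "ee_rot": TCP orientation; "force": force on the tool from outside, world axes, zero at the start; "wrist_torque": the same for the moment, N m; "grip_width": opening from 0.0 (shut) to 1.0 (fully open); "grip_force": force on a finger pad.
Only numpy, scipy, OpenCV 4.12 (cv2) and the standard library are available. Lean on these libraries where they do the work, as an engineer would, in place of code of your own. Each camera call takes 0.05 s, during which the arm holds its last target. There are 200 camera calls.

## Task

Get the two aluminium bars ready for engraving: first lay the thin bar in the V-block with the narrow groove and let go of it, then lay the thick bar in the V-block with the wide groove and press it down firmly into the V, with some 15 N, so that it bears on both sloping sides, and finish while still holding it pressed there. Each bar lies along its groove with both ends sticking out past the block; lay the bars in rather than dropping them, and leave the bucket, brush, tape and engraving tool where they are.

Things in the scene. Friction and masses are not known exactly. Their poses are not given: they have to be found in the camera images.
- thick_bar: plain round aluminium bar, 34 mm diameter, 170 mm long, about 0.4 kg, lying on the bench. Origin at its middle, on its axis (17 mm above the bench at the start); its x runs along the bar, and it may have rolled about x
- thin_bar: plain round aluminium bar, 20 mm diameter, 170 mm long, about 0.15 kg, lying on the bench. Origin at its middle, on its axis (10 mm above the bench at the start); its x runs along the bar, and it may have rolled about x
- wide_block: steel V-block fixed to the bench, the wider of the two: 140 mm long, 64 mm wide, 44 mm high. Origin: centre of its underside; x runs along the groove, z up. A 12 mm thick base carries two 30 mm long V cheeks, one at each end, with an 80 mm long open gap between them (in the gap only the base, its top 12 mm above the bench), so a gripper can go down around the bar there. 90 degree groove, 40 mm wide at its mouth.
- narrow_block: steel V-block fixed to the bench, the narrower of the two: 140 mm long, 46 mm wide, 43 mm high. Origin: centre of its underside; x runs along the groove, z up. A 12 mm thick base carries two 30 mm long V cheeks, one at each end, with an 80 mm long open gap between them (in the gap only the base, its top 12 mm above the bench), so a gripper can go down around the bar there. 90 degree groove, 22 mm wide at its mouth.
- wide_block_seat (a point): where the middle of the thick bar lies when it is fully seated on both faces and centred along the groove: 48 mm above the bench; x along the groove, z up
- narrow_block_seat (a point): where the middle of the thin bar lies when it is fully seated on both faces and centred along the groove: 46 mm above the bench; x along the groove, z up
- wide_block_left: the left half (the +y side of the block's own frame) of both V cheeks of the wide V-block, with its two sloping faces; same origin and axes as the block
- wide_block_right: the right half (the -y side of the block's own frame) of both V cheeks of the wide V-block, with its two sloping faces; same origin and axes as the block
- narrow_block_left: the left half (the +y side of the block's own frame) of both V cheeks of the narrow V-block, with its two sloping faces; same origin and axes as the block
- narrow_block_right: the right half (the -y side of the block's own frame) of both V cheeks of the narrow V-block, with its two sloping faces; same origin and axes as the block
- bucket: bystander: open white plastic bucket, 170 mm across its rim, 150 mm high, standing beside the work; origin at the centre of its underside
- brush: bystander: paint brush lying beyond the blocks; origin on the bench under it, on its length
- tape: bystander: roll of paper tape lying flat, 100 mm across, 25 mm high; origin at the centre of its underside
- engraver: bystander: black cordless engraving tool lying beyond the blocks, 185 mm long, 36 mm high; origin under the middle of its body
Mind the look-alikes: they are no part of the job. Leave any pink or turquoise look-alike of the thin_bar alone.

How it is judged:
By the outcome, as a careful person would: the job done as asked, in the order asked, and still so for the second after the job is handed in, while the arm keeps its last pose, push and grip.
It also fails if it takes over 58 s, if anything falls off the work surface, if the arm or the gripper's body presses on something with over 40 N, if the wrist force passes 120 N, or if a joint passes its speed limit or range.

## Working session

There is one attempt and no reset: what is moved stays moved. The work goes in short steps, Python scripts to look and compute and a shell command to move; the robot and the scene stay as the last step left them, time stands still between calls to the robot, and variables do not carry over. Pictures are saved under pics/ and viewed, at most 10 in all, crops included, and the job is handed in when it is done.

```bash
mkdir -p pics; ls; python3 - <<'E'
from rig import ctrl
import cv2,numpy as np
for n in ["top","scene"]:
    p,d=ctrl.capture(n); cv2.imwrite(f"pics/{n}.png",p); np.save(f"pics/{n}_d.npy",d)
    c=ctrl.get_calibration(n); print(n,c)
print(ctrl.sense())
E
```

```text
pics
top {'K': array([[434.32332169,   0.        , 319.91569137],
       [  0.        , 434.32332169, 209.13233859],
       [  0.        ,   0.        ,   1.        ]]), 'origin': array([ 218.22633239,  -15.08881777, 1481.52356725]), 'rotation': array([-0.07561976,  0.7140361 , -0.69175244,  0.07689386])}
scene {'K': array([[404.34370044,   0.        , 322.30869244],
       [  0.        , 404.34370044, 201.20325543],
       [  0.        ,   0.        ,   1.        ]]), 'origin': array([1070.40676827,  661.44946648,  728.73391446]), 'rotation': array([-0.14827131,  0.30266928,  0.84126437, -0.42270698])}
{'time_s': 0.1, 'joints': array([-1.33837861e+00,  3.13402142e-01,  1.49835089e+00, -1.36710551e-05,
        1.33099884e+00, -2.23409569e-01]), 'dq': array([ 1.43187088e-03, -2.69374869e-03,  4.16219961e-05, -1.16668330e-03,
       -2.60011494e-03,  1.41905303e-04]), 'tau': array([ 1.76092937e-03, -4.12899292e+01, -2.60143840e+01, -2.09426748e-04,
        3.02897795e-03, -1.44888688e-07]), 'eef_pos': array([ 231.03579108, -471.17938523,  230.79200954]), 'ee_rot': array([-5.79569615e-04,  9.74139386e-01,  2.25947162e-01, -9.24950440e-06]), 'force': array([-0.51055818, -0.23818369, -0.49351211]), 'wrist_torque': array([ 0.00858669, -0.02176169, -0.03182903]), 'grip_force': 0.0, 'grip_width': 1.0010373633439713}
```

View pics/top.png

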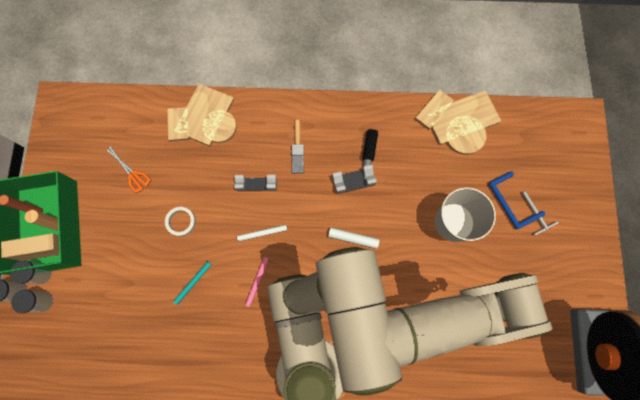

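View pics/scene.png

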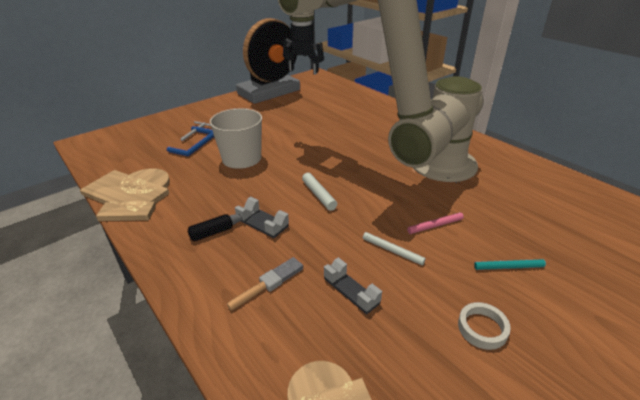

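The top view shows the thin bar at about (262,233), the thick bar at (353,238), the narrow block at (255,183) and the wide block at (354,180). The engraver tip is next to the wide block. The scene view agrees.

```bash
cat > h.py <<'E'
import cv2,numpy as np
from scipy.spatial.transform import Rotation as R
def rot(q): return (R.from_quat(q,scalar_first=True) if np.shape(q)==(4,) else R.from_matrix(q)).as_matrix()
def ray(c,uv,z):
    uv=np.atleast_2d(uv).astype(float); d=np.c_[uv,np.ones(len(uv))]@np.linalg.inv(c["K"]).T@rot(c["rotation"]).T
    o=c["origin"]; return o+d*((z-o[2])/d[:,2])[:,None]
def blobs(mask,box=None,minA=20):
    m=np.zeros_like(mask)
    if box: x0,y0,x1,y1=box; m[y0:y1,x0:x1]=mask[y0:y1,x0:x1]
    else: m=mask
    cs,_=cv2.findContours(m,cv2.RETR_EXTERNAL,cv2.CHAIN_APPROX_NONE)
    return sorted([c for c in cs if cv2.contourArea(c)>minA],key=cv2.contourArea,reverse=True)
def rect(c,cam,z):
    P=ray(cam,c.reshape(-1,2),z)[:,:2].astype(np.float32)
    (x,y),(w,h),a=cv2.minAreaRect(P)
    if w<h: w,h,a=h,w,a+90
    a=(a+90)%180-90
    return [round(float(v),1) for v in (x,y,w,h,a)]
def bright(p,v=110,s=70):
    hsv=cv2.cvtColor(p,cv2.COLOR_BGR2HSV); return ((hsv[...,1]<s)&(hsv[...,2]>v)).astype(np.uint8)*255
E
python3 - <<'E'
from h import *; from rig import ctrl
p=cv2.imread("pics/top.png"); c=ctrl.get_calibration("top")
m=bright(p)
for n,b,z in [("thin",(225,215,300,250),14),("thick",(320,220,390,255),24),("narrow",(225,165,285,200),43),("wide",(325,155,385,200),44)]:
    for k in blobs(m,b,15)[:3]: print(n,rect(k,c,z),cv2.contourArea(k))
b=(p.max(2)<90).astype(np.uint8)*255
for n,bx in [("narrow",(225,165,285,200)),("wide",(325,165,385,200))]:
    for k in blobs(b,bx,40)[:2]: print("base",n,rect(k,c,12),cv2.contourArea(k))
s=ctrl.sense(); print(rot(s["ee_rot"])); w=ctrl.get_calibration("wrist"); print(w, rot(w["rotation"]))
cr=cv2.resize(p[140:260,220:400],None,fx=4.4,fy=4.4,interpolation=cv2.INTER_CUBIC); cv2.imwrite("pics/c.png",cr)
E
```

```text
thin [452.2, 183.6, 171.3, 19.3, -75.0] 229.0
thick [443.1, -129.4, 172.0, 32.9, 78.4] 428.5
thick [394.8, -145.2, 107.6, 13.5, -88.2] 71.5
narrow [622.2, 267.6, 47.7, 32.7, -1.9] 108.5
narrow [625.8, 159.7, 46.4, 31.2, 1.9] 107.0
wide [671.7, -175.8, 85.7, 32.9, 13.8] 163.0
wide [633.7, -74.8, 67.0, 36.3, 10.2] 148.5
base narrow [623.6, 222.3, 108.3, 43.6, -88.1] 226.5
base wide [648.6, -130.8, 87.2, 63.3, -71.2] 325.0
[[ 8.97895760e-01  4.40208048e-01 -2.79924832e-04]
 [ 4.40208070e-01 -8.97895088e-01  1.12498338e-03]
 [ 2.43883606e-04 -1.13334298e-03 -9.99999328e-01]]
{'K': array([[276.77202669,   0.        , 320.43909774],
       [  0.        , 276.77202669, 199.46449047],
       [  0.        ,   0.        ,   1.        ]]), 'origin': array([ 293.17185992, -441.8946105 ,  373.41685784]), 'rotation': array([ 0.11586096,  0.84049758, -0.52425066, -0.07280996])} [[ 4.39719904e-01 -8.64391170e-01 -2.43873556e-01]
 [-8.98134496e-01 -4.23474959e-01 -1.18420380e-01]
 [-9.12812864e-04  2.71103051e-01 -9.62549896e-01]]
```

View pics/c.png

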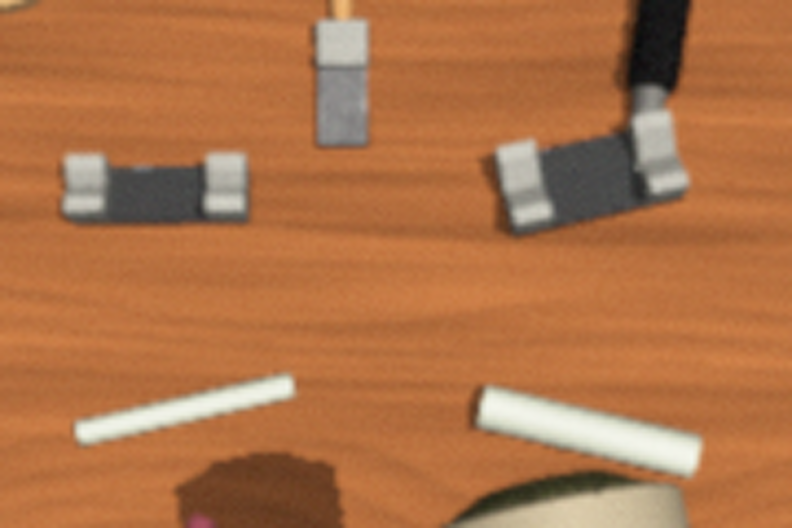

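```bash
python3 -m pendant '[[[0.81,-0.82,0,0,1],[0.81,-0.82,0,0,1],[0.81,-0.82,0,0,1],[0.81,-0.82,0,0,1],[0.81,-0.82,0,0,1],[0.81,-0.82,0,0,1]]]' 40
python3 -m pendant '[[[0.81,-0.82,0,0,1],[0.81,-0.82,0,0,1],[0.81,-0.82,0,0,1],[0.81,-0.82,0,0,1],[0.81,-0.82,0,0,1],[0.81,-0.82,0,0,1]]]'
python3 -m pendant '[[[0.81,-0.82,0,-0.438,1],[0.81,-0.82,0,-0.438,1],[0.81,-0.82,0,-0.438,1],[0.81,-0.82,0,-0.438,1],[0.81,-0.82,0,-0.438,1],[0.81,-0.82,0,-0.438,1],[0.81,-0.82,0,-0.438,1],[0.81,-0.82,0,-0.438,1],[0.81,-0.82,0,-0.438,1],[0.81,-0.82,0,-0.438,1],[0.81,-0.82,0,-0.438,1],[0.81,-0.82,0,-0.438,1]]]'
cat > look.py <<'E'
import sys; from h import *; from rig import ctrl
s=ctrl.sense(); c=ctrl.get_calibration("wrist"); p,d=ctrl.capture("wrist")
cv2.imwrite(f"pics/{sys.argv[1]}.png",p); np.savez(f"pics/{sys.argv[1]}.npz",d=d,**c,eef=s["eef_pos"],q=s["ee_rot"])
m=bright(p); r=rot(s["ee_rot"]); print(s["time_s"],s["eef_pos"],"yaw",np.degrees(np.arctan2(r[1,0],r[0,0])),"F",s["force"],s["grip_width"])
for k in blobs(m,None,200)[:8]: print([round(v) for v in k.reshape(-1,2).mean(0)],[rect(k,c,z) for z in map(float,sys.argv[2:])],cv2.contourArea(k))
E
python3 look.py w1 10 14
```

```text
time_s: 0.7
eef_pos: [305.0, -249.9, 231.4]
ee_rot: [-0.0, 0.974, 0.228, 0.0]
force: [-0.5, -0.3, -0.3]
grip_width: 1.002
grip_force: 0.0
time_s: 1.3
eef_pos: [378.2, -32.1, 231.2]
ee_rot: [-0.0, 0.974, 0.228, 0.0]
force: [-0.3, -1.1, -0.2]
grip_width: 0.996
grip_force: 0.0
time_s: 2.5
eef_pos: [451.2, 183.8, 231.2]
ee_rot: [-0.0, 0.61, 0.792, -0.0]
force: [-0.7, -0.1, 0.4]
grip_width: 1.005
grip_force: 0.0
2.5 [451.15044858 183.7857418  231.18296166] yaw 104.75463282045847 F [-0.69249404 -0.09324994  0.38487526] 1.0047707250387234
[321, 171] [[452.5, 181.8, 172.6, 18.6, -74.8], [452.3, 182.5, 170.7, 18.4, -74.8]] 1689.5
[480, 147] [[642.0, 271.0, 51.0, 32.8, 2.3], [639.7, 270.8, 50.4, 32.5, 2.3]] 941.5
[448, 231] [[646.5, 151.4, 51.0, 35.1, 2.3], [644.1, 152.5, 50.5, 34.7, 2.3]] 729.0
[489, 288] [[735.5, 77.6, 90.7, 24.5, 3.3], [732.2, 79.5, 89.7, 24.3, 3.3]] 390.5
```

View pics/w1.png

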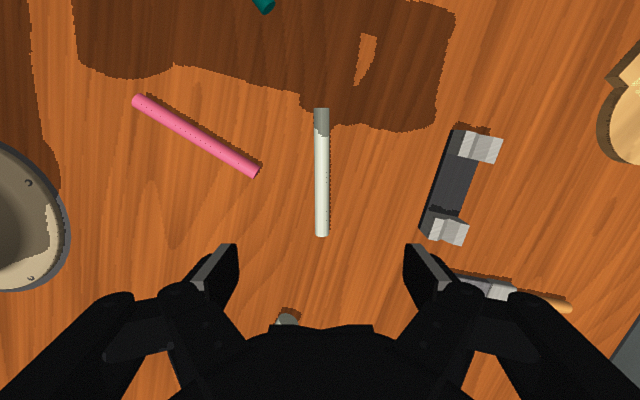

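The wrist view shows the thin bar centred between the fingers at (321,171). The narrow block's cheeks are at (480,147) and (448,231).

```bash
python3 -m pendant '[[[-0.009,0.004,0.25,-0.0025,1],[-0.009,0.004,0.5,-0.0025,0.6],[-0.009,0.004,0.75,-0.0025,0.6],[-0.009,0.004,0.95,-0.0025,0.6],[-0.009,0.004,0.95,-0.0025,0.6]]]' 40
python3 -m pendant '[[[0,0,0.08,0,0.6],[0,0,0.14,0,0.6],[0,0,0.19,0,0.6],[0,0,0.19,0,0.6],[0,0,0.19,0,0.6]]]'
```

```text
time_s: 3.05
eef_pos: [449.3, 182.1, 37.4]
ee_rot: [-0.003, 0.607, 0.795, -0.003]
force: [-0.4, 0.7, 0.9]
grip_width: 0.599
grip_force: 0.0
time_s: 3.55
eef_pos: [452.5, 182.8, 4.0]
ee_rot: [0.0, 0.606, 0.795, 0.0]
force: [-0.5, -0.6, -0.0]
grip_width: 0.601
grip_force: 0.0
```

```bash
python3 -m pendant '[[[0,0,0.005,0,0.6],[0,0,0.005,0,0],[0,0,0.005,0,0],[0,0,0.005,0,0],[0,0,0.005,0,0],[0,0,0.005,0,0],[0,0,0.005,0,0],[0,0,0.005,0,0]]]' 50
python3 -m pendant '[[[0,0,-0.2,0,0],[0,0,-0.45,0,0],[0,0,-0.45,0,0],[0,0,-0.45,0,0]]]' 
python3 look.py w2 43 100
```

```text
time_s: 4.35
eef_pos: [452.3, 182.8, 2.8]
ee_rot: [0.0, 0.606, 0.795, 0.0]
force: [-1.1, -0.6, 5.9]
grip_width: 0.208
grip_force: 48.7
time_s: 4.75
eef_pos: [452.3, 182.8, 92.8]
ee_rot: [0.001, 0.606, 0.796, 0.001]
force: [-0.2, 0.1, -1.0]
grip_width: 0.208
grip_force: 49.6
4.75 [452.32657328 182.81691268  92.75591435] yaw 105.40738101131883 F [-0.16426761  0.05548999 -0.95307271] 0.20754887616633658
[321, 201] [[452.9, 181.0, 193.0, 27.8, -74.7], [447.4, 200.9, 135.8, 19.6, -74.7]] 8904.5
[589, 165] [[623.2, 269.1, 46.1, 30.0, 2.2], [567.2, 262.9, 32.5, 21.1, 2.2]] 2681.0
[522, 297] [[627.1, 161.3, 46.2, 33.9, 2.0], [570.0, 187.0, 32.5, 23.8, 2.0]] 1771.0
```

View pics/w2.png

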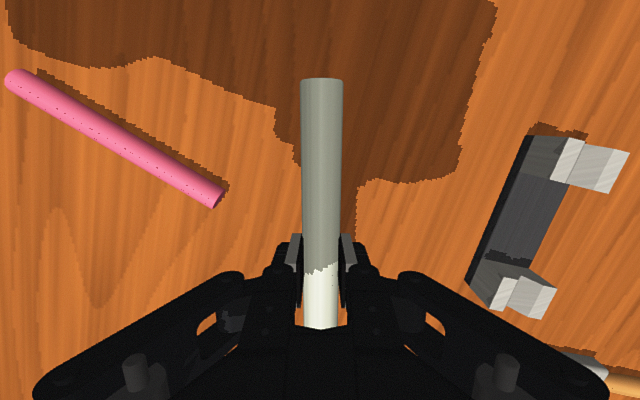

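The bar is held between the pads at (321,201), and both narrow-block cheeks are visible at (589,165) and (522,297).

```bash
python3 -m pendant '[[[-0.0735,0.2,-0.085,0.04,0],[-0.0735,0.4,-0.085,0.074,0],[-0.0735,0.6,-0.085,0.074,0],[-0.0735,0.8,-0.085,0.074,0],[-0.0735,0.8765,-0.085,0.074,0],[-0.0735,0.8765,-0.085,0.074,0],[-0.0735,0.8765,-0.085,0.074,0]]]' 
python3 look.py w3 43 110
```

```text
time_s: 5.5
eef_pos: [623.9, 215.0, 107.2]
ee_rot: [-0.001, 0.694, 0.72, -0.001]
force: [-0.5, 0.5, -1.4]
grip_width: 0.215
grip_force: 49.6
5.5 [623.91083872 214.95133936 107.22797123] yaw 92.08852216457068 F [-0.50122023  0.47322458 -1.39202644] 0.21498914682816944
[317, 192] [[621.1, 207.8, 207.6, 36.5, -87.9], [621.5, 232.1, 140.4, 24.7, -87.9]] 9295.0
[348, 140] [[642.0, 269.8, 29.4, 8.7, -87.9], [635.7, 274.0, 19.9, 5.9, -87.9]] 439.0
```

View pics/w3.png

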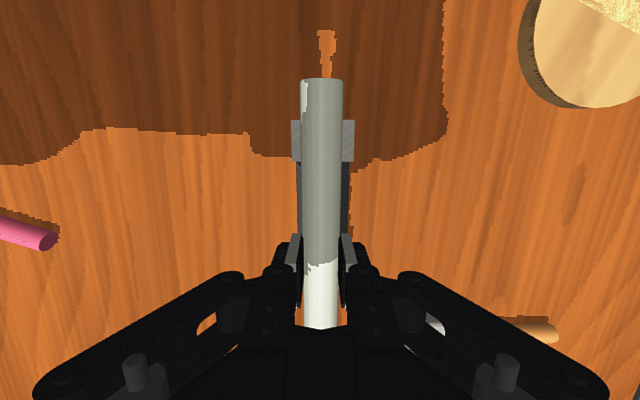

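The bar hangs over the narrow block. The far cheek shows on both sides of it at row 140, columns about 291 to 354.

```bash
cat > edge.py <<'E'
import sys; from h import *
n=sys.argv[1]; z=float(sys.argv[2]); rows=range(int(sys.argv[3]),int(sys.argv[4]),6); u0=int(sys.argv[5]);u1=int(sys.argv[6])
p=cv2.imread(f"pics/{n}.png"); f=np.load(f"pics/{n}.npz"); c={k:f[k] for k in("K","origin","rotation")}
S=cv2.cvtColor(p,cv2.COLOR_BGR2HSV)[...,1]
for r in rows:
    x=np.where(S[r,u0:u1]<90)[0]+u0; e=ray(c,[(x.min()-.5,r),(x.max()+.5,r)],z)
    print(r,x.min(),x.max(),e[:,:2].round(1).tolist(),"mid",e.mean(0)[:2].round(1), "w",round(np.linalg.norm(e[1]-e[0]),1))
E
python3 edge.py w3 43 124 160 270 380; python3 edge.py w3 115 90 116 280 370; python3 edge.py w3 12 170 230 285 365
python3 -c "
from h import *
S=cv2.cvtColor(cv2.imread('pics/w3.png'),cv2.COLOR_BGR2HSV); print(S[110:172:3,295,1],S[60:100:3,321,1])
f=np.load('pics/w3.npz');print(f['d'][140,290:356:4])"
```

```text
124 291 354 [[600.1, 280.2], [646.2, 281.9]] mid [623.1 281. ] w 46.1
130 291 353 [[600.1, 276.0], [645.8, 277.7]] mid [622.9 276.8] w 45.7
136 291 353 [[600.1, 271.8], [646.1, 273.4]] mid [623.1 272.6] w 45.9
142 292 353 [[600.9, 267.5], [646.3, 269.1]] mid [623.6 268.3] w 45.5
148 292 353 [[600.9, 263.1], [646.6, 264.8]] mid [623.8 264. ] w 45.7
154 292 353 [[601.0, 258.7], [646.9, 260.4]] mid [624.  259.6] w 46.0
90 300 342 [[611.9, 296.2], [631.4, 296.9]] mid [621.6 296.6] w 19.6
96 300 342 [[611.9, 293.7], [631.6, 294.4]] mid [621.7 294. ] w 19.7
102 300 342 [[611.9, 291.1], [631.7, 291.8]] mid [621.8 291.4] w 19.8
108 300 342 [[612.0, 288.4], [631.9, 289.1]] mid [621.9 288.8] w 19.9
114 300 342 [[612.0, 285.8], [632.0, 286.5]] mid [622.  286.1] w 20.0
170 297 348 [[602.2, 241.5], [647.2, 243.1]] mid [624.7 242.3] w 45.1
176 297 348 [[602.3, 236.2], [647.6, 237.9]] mid [624.9 237. ] w 45.3
182 297 347 [[602.3, 230.9], [647.0, 232.5]] mid [624.7 231.7] w 44.7
188 297 347 [[602.4, 225.5], [647.4, 227.1]] mid [624.9 226.3] w 45.0
194 297 347 [[602.5, 220.0], [647.7, 221.7]] mid [625.1 220.8] w 45.3
200 297 347 [[602.5, 214.4], [648.1, 216.1]] mid [625.3 215.3] w 45.6
206 298 347 [[603.5, 208.9], [648.4, 210.5]] mid [626.  209.7] w 44.9
212 298 347 [[603.6, 203.2], [648.8, 204.9]] mid [626.2 204. ] w 45.2
218 298 346 [[603.7, 197.4], [648.2, 199.1]] mid [625.9 198.3] w 44.6
224 298 346 [[603.7, 191.6], [648.6, 193.3]] mid [626.2 192.5] w 44.9
[192 184 187 164  20  20  19  19  17  26  24  17  19  23  23  23  19  88
 189 188 192] [190 187 187 189 186 195  24  27  26  28  25  26  28  25]
[244.9654   201.8031   201.78459  128.09868  126.29418  124.92586
 123.44404  122.20708  123.05372  122.14753  123.252594 125.794334
 127.1652   203.17546  202.8643   203.84314  244.0057  ]
```

```bash
python3 -m pendant '[[[-0.008,0.0055,0.1,0,0],[-0.008,0.0055,0.2,0,0],[-0.008,0.0055,0.29,0,0],[-0.008,0.0055,0.31,0,0],[-0.008,0.0055,0.31,0,0],[-0.008,0.0055,0.31,0,0]]]' 
python3 -m pendant '[[[0,0,0.012,0,0],[0,0,0.022,0,0],[0,0,0.026,0,0],[0,0,0.026,0,0]]]'
```

```text
time_s: 6.15
eef_pos: [626.5, 213.6, 48.5]
ee_rot: [0.0, 0.694, 0.72, 0.001]
force: [0.5, 0.2, -1.3]
grip_width: 0.215
grip_force: 49.6
time_s: 6.55
eef_pos: [626.2, 213.6, 42.0]
ee_rot: [-0.0, 0.694, 0.72, -0.0]
force: [0.3, 0.2, -1.0]
grip_width: 0.209
grip_force: 49.6
```

```bash
python3 -m pendant '[[[0,-0.0055,0,0,0],[0,-0.0055,0,0,0],[0,-0.0055,0.005,0,0],[0,-0.0055,0.01,0,0],[0,-0.0055,0.01,0,0]]]' 
python3 -m pendant '[[[0,0,0.005,0,0],[0,0,0.005,0,0],[0,0,0.005,0,0]]]'
```

```text
time_s: 7.05
eef_pos: [625.0, 213.5, 39.9]
ee_rot: [-0.0, 0.694, 0.72, -0.0]
force: [0.5, 0.2, -1.1]
grip_width: 0.21
grip_force: 49.6
time_s: 7.35
eef_pos: [625.1, 213.6, 39.1]
ee_rot: [0.0, 0.694, 0.72, 0.0]
force: [0.6, 0.8, -1.2]
grip_width: 0.208
grip_force: 49.8
```

```bash
for i in 1; do python3 -m pendant '[[[0,0,0.004,0,0],[0,0,0.004,0,0],[0,0,0.004,0,0]]]'; done
python3 -m pendant '[[[0,0,0.003,0,0],[0,0,0.003,0,0],[0,0,0.003,0,0]]]'
```

```text
time_s: 7.65
eef_pos: [625.3, 213.5, 38.9]
ee_rot: [0.0, 0.694, 0.72, 0.0]
force: [-2.8, -0.6, 6.3]
grip_width: 0.209
grip_force: 50.3
time_s: 7.95
eef_pos: [625.3, 213.6, 38.8]
ee_rot: [0.0, 0.694, 0.72, 0.0]
force: [-4.8, -2.0, 9.5]
grip_width: 0.211
grip_force: 50.8
```

```bash
python3 -m pendant '[[[0,-0.003,0,0,0],[0,-0.003,0,0,0],[0,-0.003,0,0,0]]]'
python3 -m pendant '[[[0,0,0,0,0.24],[0,0,0,0,0.3],[0,0,0,0,0.4],[0,0,0,0,0.5],[0,0,0,0,0.5]]]' 20
python3 -m pendant '[[[0,0,-0.1,0,0.5],[0,0,-0.3,0,0.5],[0,0,-0.5,0,0.5],[0,0,-0.7,0,0.5],[0,0,-0.7,0,0.5],[0,0,-0.7,0,0.5]]]'
python3 look.py w4 46 52
```

```text
time_s: 8.25
eef_pos: [625.2, 213.6, 38.8]
ee_rot: [0.001, 0.694, 0.72, 0.001]
force: [-1.6, -1.2, 7.1]
grip_width: 0.209
grip_force: 50.4
time_s: 8.75
eef_pos: [624.4, 213.5, 37.5]
ee_rot: [-0.0, 0.694, 0.72, -0.0]
force: [-0.2, 0.1, 0.2]
grip_width: 0.5
grip_force: 0.0
time_s: 9.35
eef_pos: [624.6, 213.6, 178.1]
ee_rot: [0.0, 0.694, 0.72, 0.0]
force: [-1.2, -0.8, -1.4]
grip_width: 0.502
grip_force: 0.0
9.35 [624.58398662 213.56391498 178.08131656] yaw 92.08825031462986 F [-1.20576726 -0.76439807 -1.43732531] 0.5021182291193526
[615, 272] [[959.5, 119.8, 246.5, 30.7, -90.0], [952.1, 123.4, 241.1, 30.1, -90.0]] 3868.0
[324, 180] [[626.7, 212.5, 174.9, 45.0, -89.1], [626.6, 214.0, 171.1, 44.0, -89.1]] 3853.5
[304, 134] [[607.0, 268.5, 29.2, 11.8, -87.9], [607.3, 268.8, 28.6, 11.5, -87.9]] 341.5
[359, 297] [[675.5, 90.4, 33.1, 17.4, -86.1], [674.3, 94.6, 32.4, 17.0, -86.1]] 273.0
```

View pics/w4.png

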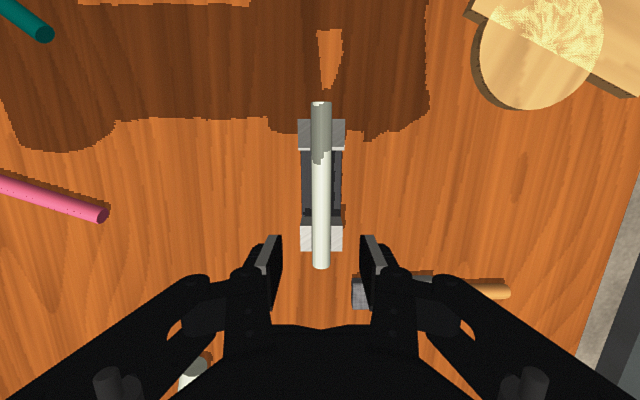

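The thin bar lies in the narrow groove at (321,185) with both ends sticking out past the block. I'll go for the thick bar next.

```bash
python3 -m pendant '[[[-0.84,-0.485,-0.13,0,1],[-0.84,-0.485,-0.13,0,1],[-0.84,-0.485,-0.13,0,1],[-0.84,-0.485,-0.13,0,1],[-0.84,-0.485,-0.13,0,1]]]'
python3 -m pendant '[[[-0.84,-0.485,-0.13,0.076,1],[-0.84,-0.485,-0.13,0.076,1],[-0.84,-0.485,-0.13,0.076,1],[-0.84,-0.485,-0.13,0.076,1],[-0.84,-0.485,-0.13,0.076,1],[-0.84,-0.485,-0.13,0.076,1],[-0.84,-0.485,-0.13,0.076,1]]]'
python3 look.py w5 17 44
```

```text
time_s: 9.9
eef_pos: [531.8, 38.6, 203.2]
ee_rot: [-0.001, 0.696, 0.718, -0.001]
force: [-0.2, -0.1, -0.2]
grip_width: 0.998
grip_force: 0.0
time_s: 10.6
eef_pos: [443.1, -128.3, 228.8]
ee_rot: [-0.001, 0.775, 0.633, -0.0]
force: [1.7, -0.5, 0.4]
grip_width: 1.001
grip_force: 0.0
10.6 [ 443.08292973 -128.30110811  228.84632101] yaw 78.47099068245839 F [ 1.74494526 -0.49324076  0.41459574] 1.001314902674896
[321, 171] [[443.1, -133.0, 177.1, 32.7, 78.3], [444.2, -127.6, 163.6, 30.2, 78.3]] 3187.5
[479, 99] [[649.0, -74.4, 69.4, 34.6, 15.8], [634.4, -73.4, 64.1, 31.9, 15.8]] 1547.0
[513, 182] [[688.5, -183.6, 88.9, 41.3, 15.0], [670.9, -174.3, 82.2, 38.2, 15.0]] 1316.5
[42, 169] [[90.2, -45.4, 49.6, 34.6, 59.9], [118.2, -46.7, 45.8, 32.0, 59.9]] 239.5
```

View pics/w5.png

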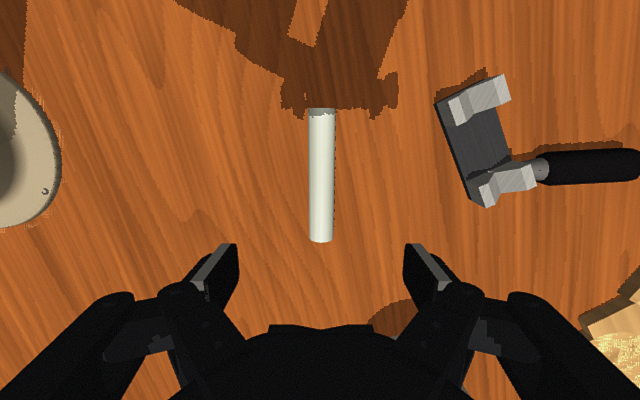

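The thick bar is centred between the fingers at (321,171). The wide block's cheeks are at (479,99) and (513,182), and the engraver's nose touches the +x side of the near cheek.

```bash
python3 -m pendant '[[[-0.0125,0,0.25,0,1],[-0.0125,0,0.5,0,1],[-0.0125,0,0.75,0,1],[-0.0125,0,0.9,0,1],[-0.0125,0,0.9,0,1],[-0.0125,0,0.9,0,1]]]' 80
python3 -m pendant '[[[0,0,0.1,0,1],[0,0,0.18,0,1],[0,0,0.215,0,1],[0,0,0.22,0,1],[0,0,0.22,0,1],[0,0,0.22,0,1]]]'
```

```text
time_s: 11.25
eef_pos: [443.0, -131.2, 50.3]
ee_rot: [-0.0, 0.774, 0.633, 0.0]
force: [0.2, -0.2, 0.7]
grip_width: 1.0
grip_force: 0.0
time_s: 11.85
eef_pos: [442.9, -132.0, 6.7]
ee_rot: [0.001, 0.775, 0.632, 0.0]
force: [0.2, 0.5, -0.0]
grip_width: 0.996
grip_force: 0.0
```

```bash
python3 -m pendant '[[[0,0,0.017,0,1],[0,0,0.017,0,0.6],[0,0,0.017,0,0.2],[0,0,0.017,0,0.2],[0,0,0.017,0,0.2],[0,0,0.017,0,0.2],[0,0,0.017,0,0.2],[0,0,0.017,0,0.2]]]' 80
python3 -m pendant '[[[0,0,-0.2,0,0.2],[0,0,-0.45,0,0.2],[0,0,-0.6,0,0.2],[0,0,-0.6,0,0.2],[0,0,-0.6,0,0.2]]]' 
python3 look.py w6 44 120
```

```text
time_s: 12.65
eef_pos: [442.4, -131.8, 2.7]
ee_rot: [0.0, 0.775, 0.632, 0.0]
force: [-2.7, 0.8, 7.4]
grip_width: 0.373
grip_force: 78.7
time_s: 13.15
eef_pos: [441.9, -131.5, 121.5]
ee_rot: [-0.0, 0.775, 0.632, -0.0]
force: [0.3, -0.6, -4.5]
grip_width: 0.373
grip_force: 81.7
13.15 [ 441.86139772 -131.45256363  121.47978729] yaw 78.40409127669874 F [ 0.30124745 -0.55576572 -4.52198235] 0.373400981325007
[321, 196] [[440.8, -139.7, 227.6, 58.1, 78.2], [446.2, -113.9, 149.0, 38.0, 78.2]] 16388.5
[561, 82] [[634.4, -73.1, 64.1, 33.2, 15.4], [572.9, -70.3, 42.0, 21.8, 15.4]] 3609.0
[594, 205] [[665.4, -174.1, 71.3, 41.6, 15.0], [593.2, -136.5, 46.7, 27.2, 15.0]] 2588.0
```

```bash
python3 -m pendant '[[[0.1,0.22,0,-0.04,0.2],[0.2,0.44,0,-0.09,0.2],[0.235,0.66,0,-0.13,0.2],[0.235,0.86,0,-0.15,0.2],[0.235,1,0,-0.15,0.2],[0.235,1,0,-0.15,0.2],[0.235,1,0,-0.15,0.2],[0.235,1,0,-0.15,0.2],[0.235,1,0,-0.15,0.2]]]' 
python3 look.py w7 44 136
```

```text
time_s: 14.1
eef_pos: [647.0, -125.8, 121.9]
ee_rot: [-0.001, 0.606, 0.795, -0.0]
force: [-0.1, -0.1, -4.1]
grip_width: 0.372
grip_force: 81.6
14.1 [ 646.9901072  -125.75888562  121.92212518] yaw 105.39469755815905 F [-0.14976268 -0.12811913 -4.13611199] 0.37220615081149216
[321, 195] [[649.4, -134.0, 228.0, 58.2, -74.8], [641.0, -103.3, 132.9, 33.9, -74.8]] 16695.5
[521, 10] [[743.0, 46.5, 36.6, 15.2, 15.3], [695.6, 1.9, 21.3, 8.8, 15.3]] 1001.0
```

View pics/w7.png

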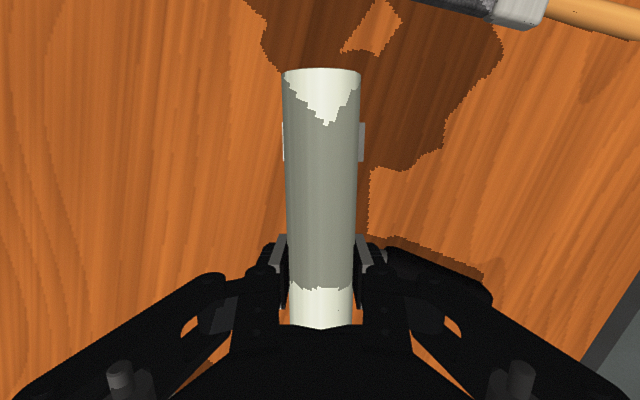

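The bar hangs over the wide block. The far cheek shows thinly on both sides near row 140, at columns about 283 and 364.

```bash
python3 edge.py w7 44 126 160 270 380; python3 edge.py w7 136 84 116 270 375
```

```text
126 282 364 [[601.0, -71.5], [662.7, -54.6]] mid [631.8 -63. ] w 63.9
132 282 364 [[602.0, -75.9], [664.0, -58.9]] mid [633.  -67.4] w 64.3
138 282 364 [[603.1, -80.3], [665.4, -63.2]] mid [634.3 -71.8] w 64.7
144 283 363 [[604.9, -84.6], [666.1, -67.8]] mid [635.5 -76.2] w 63.5
150 283 363 [[606.0, -89.1], [667.5, -72.2]] mid [636.7 -80.7] w 63.8
156 283 363 [[607.0, -93.7], [669.0, -76.7]] mid [638.  -85.2] w 64.2
84 282 360 [[608.8, -49.8], [641.7, -40.8]] mid [625.3 -45.3] w 34.1
90 282 359 [[609.4, -52.2], [642.1, -43.2]] mid [625.7 -47.7] w 33.9
96 282 359 [[610.0, -54.5], [642.8, -45.5]] mid [626.4 -50. ] w 34.1
102 283 359 [[611.0, -56.8], [643.5, -47.9]] mid [627.2 -52.4] w 33.8
108 283 359 [[611.5, -59.3], [644.3, -50.3]] mid [627.9 -54.8] w 34.0
114 283 359 [[612.1, -61.7], [645.1, -52.7]] mid [628.6 -57.2] w 34.2
```

```bash
python3 -m pendant '[[[-0.004,0.009,0.12,0,0.2],[-0.004,0.009,0.24,0,0.2],[-0.004,0.009,0.34,0,0.2],[-0.004,0.009,0.395,0,0.2],[-0.004,0.009,0.395,0,0.2],[-0.004,0.009,0.395,0,0.2],[-0.004,0.009,0.395,0,0.2]]]'
python3 -c "
from rig import ctrl
s=ctrl.sense();e=s['eef_pos'];print(e,e[0]*.9641+e[1]*.2656,s['force'])"
```

```text
time_s: 14.85
eef_pos: [650.3, -126.4, 44.7]
ee_rot: [0.001, 0.606, 0.796, 0.0]
force: [-0.3, -0.7, -3.8]
grip_width: 0.369
grip_force: 81.7
[ 650.28470685 -126.43923475   44.73920131] 593.3572251213739 [-0.28018772 -0.69806997 -3.82802035]
```

```bash
python3 -m pendant '[[[0,-0.005,0.02,0,0.2],[0,-0.005,0.035,0,0.2],[0,-0.005,0.048,0,0.2],[0,-0.005,0.048,0,0.2],[0,-0.005,0.048,0,0.2]]]'
python3 -m pendant '[[[0,0,0.006,0,0.2],[0,0,0.006,0,0.2],[0,0,0.006,0,0.2]]]'
python3 -c "
from rig import ctrl
s=ctrl.sense();e=s['eef_pos'];f=s['force'];print(e,e[0]*.9641+e[1]*.2656,'Fn',f[0]*.9641+f[1]*.2656,f)"
```

```text
time_s: 15.35
eef_pos: [648.8, -126.4, 33.9]
ee_rot: [0.0, 0.606, 0.795, 0.0]
force: [-0.0, 0.3, -1.0]
grip_width: 0.369
grip_force: 82.2
time_s: 15.65
eef_pos: [648.9, -126.4, 33.8]
ee_rot: [0.0, 0.606, 0.795, 0.0]
force: [-3.8, 1.5, 7.6]
grip_width: 0.371
grip_force: 83.2
[ 648.90674527 -126.42948952   33.80197633] 592.0313206983287 Fn -3.223399424646116 [-3.75616369  1.49818518  7.61563635]
```

```bash
python3 -m pendant '[[[0,-0.003,0,0,0.2],[0,-0.003,0.004,0,0.2],[0,-0.003,0.004,0,0.2],[0,-0.003,0.004,0,0.2]]]'
python3 -c "
from rig import ctrl
s=ctrl.sense();e=s['eef_pos'];f=s['force'];print(e,'Fn',f[0]*.9641+f[1]*.2656,f,s['wrist_torque'])"
```

```text
time_s: 16.05
eef_pos: [648.9, -126.5, 33.8]
ee_rot: [0.001, 0.606, 0.795, 0.001]
force: [-3.5, 4.8, 11.5]
grip_width: 0.369
grip_force: 83.4
[ 648.93838449 -126.47372476   33.79177771] Fn -2.135940586808454 [-3.53045387  4.77323037 11.51822896] [ 0.57749865  0.55468043 -0.31003128]
```

```bash
python3 -m pendant '[[[0.003,-0.002,0,0.001,0.2],[0.003,-0.002,0.002,0.001,0.2],[0.003,-0.002,0.002,0.001,0.2],[0.003,-0.002,0.002,0.001,0.2]]]'
python3 -c "
from rig import ctrl
s=ctrl.sense();e=s['eef_pos'];f=s['force'];print(e,'Fn',f[0]*.9641+f[1]*.2656,f,s['wrist_torque'])"
```

```text
time_s: 16.45
eef_pos: [648.9, -126.5, 33.8]
ee_rot: [0.002, 0.607, 0.795, 0.001]
force: [-2.8, 0.9, 11.2]
grip_width: 0.368
grip_force: 83.2
[ 648.94751159 -126.48047383   33.8012845 ] Fn -2.4598409511881 [-2.78712976  0.85553785 11.15730772] [ 0.30280834  0.31808476 -0.0822871 ]
```

```bash
python3 -m pendant '[[[0,-0.004,0.002,0,0.2],[0,-0.004,0.004,0,0.2],[0,-0.004,0.004,0,0.2],[0,-0.004,0.004,0,0.2],[0,-0.004,0.004,0,0.2]]]'
python3 -c "
from rig import ctrl
s=ctrl.sense();e=s['eef_pos'];f=s['force'];print(e,'Fn',f[0]*.9641+f[1]*.2656,f,s['wrist_torque'])"
```

```text
time_s: 16.95
eef_pos: [648.9, -126.5, 33.8]
ee_rot: [0.003, 0.607, 0.795, 0.001]
force: [0.5, 4.4, 14.4]
grip_width: 0.371
grip_force: 83.7
[ 648.92037053 -126.53576737   33.75444888] Fn 1.6001438693972818 [ 0.45296344  4.38042851 14.42055317] [ 0.58535956  0.0136716  -0.12257821]
```

```bash
python3 -m pendant '[[[0.003,0.001,0.001,0,0.2],[0.003,0.001,0.001,0,0.2],[0.003,0.001,0.001,0,0.2],[0.003,0.001,0.001,0,0.2],[0.003,0.001,0.001,0,0.2],[0.003,0.001,0.001,0,0.2]]]'
python3 - <<'E'
from h import *; from rig import ctrl
s=ctrl.sense();f=s['force'];print(s['eef_pos'],'Fn',f[0]*.9641+f[1]*.2656,f,s['wrist_torque'])
p,_=ctrl.capture("scene"); cv2.imwrite("pics/s2.png",cv2.resize(p[160:330,170:450],None,fx=2.8,fy=2.8,interpolation=cv2.INTER_CUBIC))
print(ctrl.sense()['force'])
E
```

```text
time_s: 17.55
eef_pos: [648.9, -126.5, 33.7]
ee_rot: [0.003, 0.607, 0.795, 0.001]
force: [0.2, 0.9, 15.7]
grip_width: 0.371
grip_force: 83.7
[ 648.92959035 -126.48117195   33.74237596] Fn 0.4110482793436444 [ 0.17059795  0.92836897 15.66785331] [ 0.1553362   0.14256934 -0.11226638]
[-0.10381551  1.55027786 15.88241445]
```

View pics/s2.png

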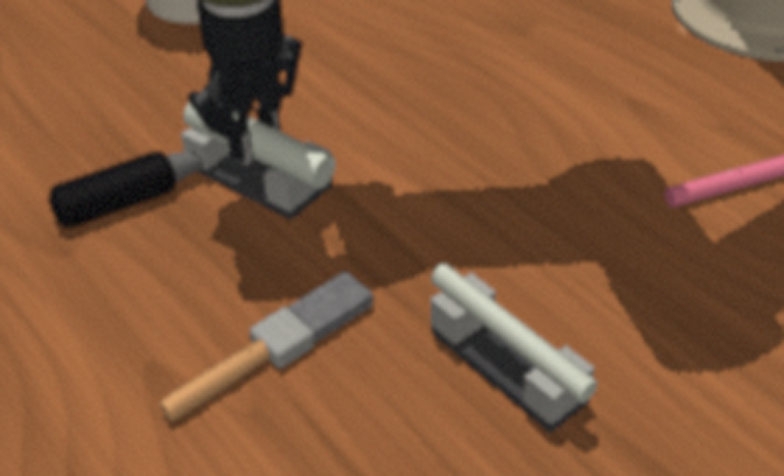

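The scene view shows the thin bar seated in the narrow block at (512,335). The thick bar is held in the wide block at (265,150), with a steady 15.7 N of vertical force and almost none sideways. The brush and engraver haven't moved.

```bash
python3 -c "
from rig import ctrl
print(ctrl.finish_job())"
```

```text
the job is handed in; nothing more can be done
None
```

The job is handed in at about 18 s: the thin bar lies released in the narrow V-block, and the thick bar is held in the wide V-block, pressed down with about 15.7 N and almost no side force.

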